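Thread-gauge a lamp-handle sleeve and sort it

ROBOT

A 7-joint arm with a two-finger parallel gripper is mounted at the origin on the work surface. World frame = base frame: x ahead of the robot, y to its left, z up, the work surface at z = 0. Lengths are in mm, angles in rad, forces in N, time in s.
With the tool pointing down it reaches from about 400 to 875 mm from the base axis. Payload 4.4 kg.
Tool frame: the origin (TCP) lies at the very end of the fingers, on their centre line; the grasp point (between the pads) lies 19 mm behind it; y points along the fingers, z is the direction in which the jaws open and shut, and the axes are right-handed (so a half turn about y gives the same grasp; the last joint's range is limited). The gripper opens to 85 mm and grips with 20 to 120 N. Pads are 22 mm wide; open, the fingers measure 114 mm over their backs; the gripper's body (76 mm by 85 mm) begins 54 mm behind the grasp point. The pads swing forward as they close: fully open they stand 13 mm farther back than shut.
Start: joints at [-1.292, 0.628, 0.038, 1.517, -0.027, 0.996, -0.02], TCP at [219.681, 611.767, 198.813] pointing down, gripper open.
Joint ranges: [-3.06, 3.06], [-0.37, 2.12], [-1.25, 1.32], [0.18, 2.47], [-1.1, 4.24], [0.23, 1.98], [-2.94, 2.94]. Speed limits (rad/s): [2.57, 2.57, 3.14, 3.14, 3.14, 3.14, 3.14].

INTERFACE

Orientations are given as [roll, pitch, yaw] about the fixed x, y, z axes, in that order (R = Rz(yaw) Ry(pitch) Rx(roll)).
In Python, from cell import * gives the robot as it stands.
- The arm moves only by the tool apply_moves, never from a script. Its argument "targets" is a list of rows, each a list of 6 numbers: the shift along the tool's x, y, z in units of 40 mm (1.0 is 40 mm), then the turn, a rotation vector about the tool's x, y, z in units of 8 degrees (1.0 is 8 degrees). A call has 1 to 12 rows; each row shifts and turns the commanded pose from where the row before left it, along the tool's axes as they then stand; what a row does not reach is not made up. A row lasts 1/8 s, in which the tool goes at most 62.5 mm and 10.7 degrees, less where a joint would pass 70% of its speed; a pose out of reach is approached as far as the arm can. A call is refused whole if a number of a shift passes 1 or a number of a turn 1, either way. A call with a gripper value outside its range is refused whole. "jaw" is the gripper command: -1 is shut, 1 is fully open, values between are in proportion, set as the call begins (left out, the last holds). The fingers move at their own pace and stop on an object; the grip force is fixed at half the most. Time passes only in rows, so rows that do not move let the fingers close. It gives the time, the measured TCP pose, the force and the opening at its end, in the units of the state.
- read_state(): the state, without advancing time (a new reading comes with each control period).
- get_image(name): name is "side" or "top" or "wrist"; returns the picture (420x560x3 uint8, red, green, blue); there is no depth.
- calibration(name): a dict with "fx", "fy", "cx", "cy" (pixels), "k1" (the pictures are not rectified: a ray, as slopes to the right and down, at radius r is drawn at 1 + k1 r^2 times it, then the intrinsics apply), "world_from_camera" (4x4, takes a point from camera to world coordinates). Camera axes: x right, y down, z forward; pixel columns grow to the right and rows downward; lengths in mm; the calibration is good to about 2 mm. A picture is of the moment at which its call begins: read the wrist's pose just before it. calibration takes no time and is no camera call; for the wrist camera it gives the pose at the moment of the call.
- finish_job(): hands the job in, once; it reports no verdict.
The state is a dict: "clock": time; "qpos": joint angles; "qd": joint speeds; "tau": joint torques, N m; "eef_pos": TCP position; "tool_rot": TCP orientation; "force": force on the tool from outside, world axes, zero at the start; "torque": the same for the moment, N m; "width": finger opening in mm.
Only numpy, scipy, OpenCV 4.12 (cv2) and the standard library are available. Lean on these libraries where they do the work, as an engineer would, in place of code of your own. Each camera call takes 0.05 s, during which the arm holds its last target. There are 200 camera calls.

TASK

Take the sleeve waiting at the low end of the sloped track, letting the next one roll down to the stop, and screw it clockwise (seen from above) on to the threaded gauge as far as it will go without forcing it. Then unscrew it and set it down gently, standing upright, near the middle of a tray: the green one if its rim came fully home on the gauge's flange, the red one if it stopped short. Leave the other two sleeves on the track, and do not disturb the tumbler, the spray bottle or the screwdriver.

Things in the scene. Friction and masses are not known exactly. Their poses are not given: they have to be found in the camera images.
- sleeve_a: lamp-handle sleeve, one of 3 that look alike, 109 mm tall, mouth down; origin: centre of the open rim, z up its axis. Skirt 60 mm diameter (bore 52) z 0-49 mm; grip by the grey neck, 36 mm diameter, z 49-109. 3 inner lugs 5 mm thick, 5 mm above the rim, tips 18.5 mm from the axis, at +x and each 120 deg, marked outside by blue stripes. About 0.18 kg. A good or bad fit cannot be seen
- sleeve_b: lamp-handle sleeve, one of 3 that look alike, 109 mm tall, mouth down; origin: centre of the open rim, z up its axis. Skirt 60 mm diameter (bore 52) z 0-49 mm; grip by the grey neck, 36 mm diameter, z 49-109. 3 inner lugs 5 mm thick, 5 mm above the rim, tips 18.5 mm from the axis, at +x and each 120 deg, marked outside by blue stripes. About 0.18 kg. A good or bad fit cannot be seen
- sleeve_c: lamp-handle sleeve, one of 3 that look alike, 109 mm tall, mouth down; origin: centre of the open rim, z up its axis. Skirt 60 mm diameter (bore 52) z 0-49 mm; grip by the grey neck, 36 mm diameter, z 49-109. 3 inner lugs 5 mm thick, 5 mm above the rim, tips 18.5 mm from the axis, at +x and each 120 deg, marked outside by blue stripes. About 0.18 kg. A good or bad fit cannot be seen
- gauge: fixed gauge, origin on the table under its axis. Base plate 100 x 100 x 22 mm, flange 68 mm diameter with its top 40 mm up, core 34 mm diameter tapering to a flat nose 80 mm up. 3 brass ridges 5 mm thick (46 mm over them): 3-start right-hand thread, lead 36 mm per turn (down 12 mm in 120 deg clockwise). Each starts 24 mm above the flange at 0, 120, 240 deg from gauge +x and runs down clockwise
- gauge_flange (a point): centre of the flange's top face; a sleeve is home when its rim lies on it. A good sleeve needs about 130 deg clockwise from entry; a bad one is stopped by the nose with its rim about 7 mm above the flange. Thread play about 1.5 mm; friction keeps a sleeve where it is left. Unscrew by the reverse
- gauge_entry (a point): one of three blue dots on the base plate, 45 mm from the axis at 12, 132 and 252 deg from gauge +x (this: 12 deg). A sleeve lowered with its lugs over the dots slips between the ridge ends and rests on the thread, rim about 13 mm above the flange
- track: fixed sloped rails, 10 deg, down towards the track's -x, with a white level shuttle deck (75 mm wide, rims 10 mm high) running freely on them. The sleeves stand upright on the deck in a row, 62 mm apart, the end one held by a blue stop bar 14 to 32 mm above the deck (99 mm wide); lift that sleeve straight up and deck and others roll down 62 mm to the stop. Origin on the table under the end place, x up the slope
- track_stop_place (a point): where the rim centre of the sleeve against the stop stands at the start, on the deck's top, 60 mm above the table (the next one arrives at the same place but 11 mm lower)
- track_second_place (a point): where the second sleeve of the row stands at the start, 62 mm up the track from the stop place (the last one arrives there 11 mm lower)
- tray_green: fixed open tray, 130 x 130 mm outside, 35 mm high, walls 4 mm, floor top about 4 mm above the table; origin at the centre of its underside; for sleeves that turn fully home
- tray_red: fixed open tray, 130 x 130 mm outside, 35 mm high, walls 4 mm, floor top about 4 mm above the table; origin at the centre of its underside; for sleeves that stop short
- ball_vise: obstacle, fixed: white ball-head vise, foot 100 mm diameter, head 50 x 120 mm (long side along its y), 182 mm tall; origin at the centre of its foot
- tumbler: bystander, loose: black open tumbler 76 mm diameter, 130 mm tall, origin at the centre of its foot
- spray_bottle: bystander, loose: white bottle with blue cap, 48 mm diameter, 140 mm tall, origin at the centre of its foot
- driver: bystander, loose: screwdriver with a yellow handle, 170 mm long, lying on the table along its x
Things that resemble listed ones, but are neither listed nor needed, are in the scene too. What is shaped like the sleeve_a but brown or orange is not meant. Leave any turquoise look-alike of the sleeve_b alone.

How it is judged (in metres and radians):
On the way:
1. the sleeve has been screwed on to the gauge as far as it goes (a good one: rim within 2 mm of the flange; a bad one: within 8.8 mm of it), upright and on the gauge's axis (((horizontal distance between sleeve_a and gauge_flange below 0.003 m and angle between sleeve_a's own z axis and vertical below 0.06 rad and z of sleeve_a in the frame of gauge below 0.042 m) or (horizontal distance between sleeve_b and gauge_flange below 0.003 m and angle between sleeve_b's own z axis and vertical below 0.06 rad and z of sleeve_b in the frame of gauge below 0.0488 m) or (horizontal distance between sleeve_c and gauge_flange below 0.003 m and angle between sleeve_c's own z axis and vertical below 0.06 rad and z of sleeve_c in the frame of gauge below 0.042 m))), for 0.2 s.
At the end, for the whole second after the job is handed in: The sleeve from the track end stands upright and still in its tray (green if it turned home, red if it stopped short), axis within 50 mm of the tray middle in x and y, tilt under 0.1 rad; the others stand on the deck at the stop and behind it, rims within 12 mm of these places across (((x of sleeve_a in the frame of tray_green between -0.05 and 0.05 m and y of sleeve_a in the frame of tray_green between -0.05 and 0.05 m and z of sleeve_a in the frame of tray_green below 0.009 m and angle between each of sleeve_a, sleeve_b, sleeve_c's own z axis and vertical below 0.1 rad and linear speed of each of sleeve_a, sleeve_b, sleeve_c below 0.02 m/s and ((horizontal distance between sleeve_b and track_stop_place below 0.012 m and horizontal distance between sleeve_c and track_second_place below 0.012 m) or (horizontal distance between sleeve_c and track_stop_place below 0.012 m and horizontal distance between sleeve_b and track_second_place below 0.012 m)) and distance of each of sleeve_b, sleeve_c from where it was at the start of the episode above 0.04 m and height (world z) of each of sleeve_b, sleeve_c above 0.045 m) or (x of sleeve_b in the frame of tray_red between -0.05 and 0.05 m and y of sleeve_b in the frame of tray_red between -0.05 and 0.05 m and z of sleeve_b in the frame of tray_red below 0.009 m and angle between each of sleeve_b, sleeve_a, sleeve_c's own z axis and vertical below 0.1 rad and linear speed of each of sleeve_b, sleeve_a, sleeve_c below 0.02 m/s and ((horizontal distance between sleeve_a and track_stop_place below 0.012 m and horizontal distance between sleeve_c and track_second_place below 0.012 m) or (horizontal distance between sleeve_c and track_stop_place below 0.012 m and horizontal distance between sleeve_a and track_second_place below 0.012 m)) and distance of each of sleeve_a, sleeve_c from where it was at the start of the episode above 0.04 m and height (world z) of each of sleeve_a, sleeve_c above 0.045 m) or (x of sleeve_c in the frame of tray_green between -0.05 and 0.05 m and y of sleeve_c in the frame of tray_green between -0.05 and 0.05 m and z of sleeve_c in the frame of tray_green below 0.009 m and angle between each of sleeve_c, sleeve_a, sleeve_b's own z axis and vertical below 0.1 rad and linear speed of each of sleeve_c, sleeve_a, sleeve_b below 0.02 m/s and ((horizontal distance between sleeve_a and track_stop_place below 0.012 m and horizontal distance between sleeve_b and track_second_place below 0.012 m) or (horizontal distance between sleeve_b and track_stop_place below 0.012 m and horizontal distance between sleeve_a and track_second_place below 0.012 m)) and distance of each of sleeve_a, sleeve_b from where it was at the start of the episode above 0.04 m and height (world z) of each of sleeve_a, sleeve_b above 0.045 m))); the robot touches nothing.
It fails at once if a bystander (tumbler, bottle, screwdriver) moved more than 25 mm (distance of any of tumbler, spray_bottle, driver from where it was at the start of the episode above 0.025 m).
It fails at once if tumbler or bottle tipped (angle between any of tumbler, spray_bottle's own z axis and vertical above 0.3 rad).
It fails at once if a sleeve forced on the gauge (more than 200 N) (contact force between any of sleeve_a, sleeve_b, sleeve_c and gauge above 200 N).
It fails at once if a sleeve dropped or slammed into a tray (more than 60 N) (contact force between any of sleeve_a, sleeve_b, sleeve_c and tray_green above 60 N or contact force between any of sleeve_a, sleeve_b, sleeve_c and tray_red above 60 N).
It also fails if it takes over 58 s, if anything falls off the work surface, if the arm or the gripper's body presses on something with over 40 N, if the wrist force passes 120 N, or if a joint passes its speed limit or range.

## Working session

There is one attempt and no reset: what is moved stays moved. The work goes in short steps, Python scripts to look and compute and a tool call to move; the robot and the scene stay as the last step left them, time stands still between calls to the robot, and variables do not carry over. Pictures are saved under pics/ and viewed, about 8 in all and at most 12, crops included, and the job is handed in when it is done.

Besides the shell and the picture viewer there is one more tool, called after "Request:" by a JSON object that holds its "api" and its "payload", one argument or row to a line. apply_moves: Moves the arm, as the interface text tells. Its arguments: {"type":"object","properties":{"targets":{"type":"array"},"jaw":{"type":"number"}},"required":["targets"]}

```bash
ls; mkdir -p pics; python3 - <<'E'
from cell import *
import cv2
s=read_state();print(s)
for n in ["side","top"]:
    im=get_image(n);cv2.imwrite(f"pics/{n}0.png",im[:,:,::-1]);
    c=calibration(n);print(n,{k:(v if k!="world_from_camera" else __import__("numpy").round(v,3).tolist()) for k,v in c.items()})
E
```

```text
pics
{'clock': 0.0, 'qpos': array([-1.29179324,  0.62934391,  0.03844285,  1.51835948, -0.02698185,
        0.99627627, -0.01999376]), 'qd': array([ 1.41319296e-03, -2.26673776e-03,  6.07738391e-04,  2.30204412e-04,
       -7.79811549e-04, -1.61051041e-04, -2.92177607e-05]), 'tau': array([ 6.57915116e-04, -5.63394964e+01,  1.22610200e+00, -1.93451571e+01,
        1.08456973e-02,  1.00756178e-02, -1.11275989e-05]), 'eef_pos': array([219.45895834, 611.11615569, 197.89331581]), 'tool_rot': array([-1.57266484e+00, -3.99958314e-05, -3.44787471e-01]), 'force': array([0.35543207, 0.15216526, 0.12447855]), 'torque': array([0.00865343, 0.02670418, 0.04000373]), 'width': 85.37907245592545}
side {'fx': 455.4714753841353, 'fy': 455.4714753841353, 'cx': 287.02440109837, 'cy': 203.47948725678938, 'k1': -0.0006685437757628003, 'world_from_camera': [[-0.995, -0.047, 0.093, 510.387], [-0.103, 0.582, -0.807, 846.818], [-0.016, -0.812, -0.584, 656.033], [0.0, 0.0, 0.0, 1.0]]}
top {'fx': 498.95339483759483, 'fy': 498.95339483759483, 'cx': 282.35498121625653, 'cy': 214.3886821335767, 'k1': -0.11562343003637515, 'world_from_camera': [[0.014, -0.987, 0.163, 412.062], [-1.0, -0.017, -0.016, 40.887], [0.018, -0.163, -0.987, 1350.72], [0.0, 0.0, 0.0, 1.0]]}
```

View pics/side0.png

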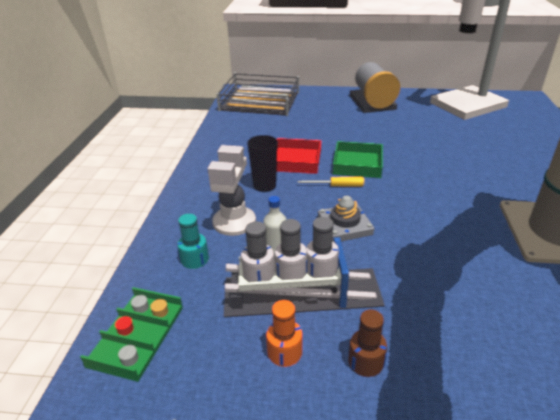

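View pics/top0.png

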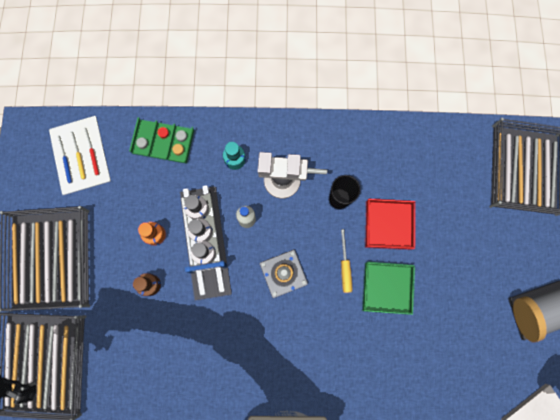

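Side: three grey sleeves in a row at (256,250), (290,248), (322,245), with the blue stop at (343,270), so the end sleeve is the one at (322,245). Look-alikes are turquoise (192,240), orange (284,335) and brown (369,343), all to be left alone. Top: sleeves at (196,204), (199,228), (203,250), stop (205,267), gauge (284,273). Next, enlarged crops.

```bash
cat > h.py <<'E'
import numpy as np, cv2
from cell import *
def ray(c,u,v):
    K=np.array([[c["fx"],0,c["cx"]],[0,c["fy"],c["cy"]],[0,0,1]])
    # image slope s_d = s(1+k1 r^2), invert by OpenCV
    p=cv2.undistortPoints(np.array([[[u,v]]],float),K,np.array([c["k1"],0,0,0.]))[0,0]
    T=np.array(c["world_from_camera"]); d=T[:3,:3]@[p[0],p[1],1]
    return T[:3,3],d/np.linalg.norm(d)
def tri(*obs):
    A=np.zeros((3,3));b=np.zeros(3);R=[ray(*o) for o in obs]
    for o,d in R:
        P=np.eye(3)-np.outer(d,d);A+=P;b+=P@o
    x=np.linalg.solve(A,b);return x,[round(float(np.linalg.norm((np.eye(3)-np.outer(d,d))@(x-o))),1) for o,d in R]
def onz(c,u,v,z):
    o,d=ray(c,u,v);return o+d*(z-o[2])/d[2]
def proj(c,p):
    T=np.linalg.inv(np.array(c["world_from_camera"]));q=T[:3,:3]@np.asarray(p)+T[:3,3]
    x,y=q[:2]/q[2];f=1+c["k1"]*(x*x+y*y)
    return np.array([c["fx"]*x*f+c["cx"],c["fy"]*y*f+c["cy"]])
def crop(im,x0,y0,x1,y1,k,name,grid=20):
    I=cv2.resize(im[y0:y1,x0:x1,::-1],None,fx=k,fy=k,interpolation=cv2.INTER_CUBIC)
    for x in range(-(-x0//grid)*grid,x1,grid):
        cv2.line(I,(int((x-x0)*k),0),(int((x-x0)*k),6),(0,255,255),1);cv2.putText(I,str(x),(int((x-x0)*k)+2,14),0,.4,(0,255,255),1)
    for y in range(-(-y0//grid)*grid,y1,grid):
        cv2.line(I,(0,int((y-y0)*k)),(6,int((y-y0)*k)),(0,255,255),1);cv2.putText(I,str(y),(8,int((y-y0)*k)+4),0,.4,(0,255,255),1)
    cv2.imwrite("pics/"+name,I)
E
python3 - <<'E'
from h import *
t=cv2.imread("pics/top0.png")[:,:,::-1];s=cv2.imread("pics/side0.png")[:,:,::-1]
crop(t,175,180,320,305,5,"topc.png");crop(s,225,190,385,310,5,"sidec.png")
E
```

```text
(no output)
```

View pics/topc.png

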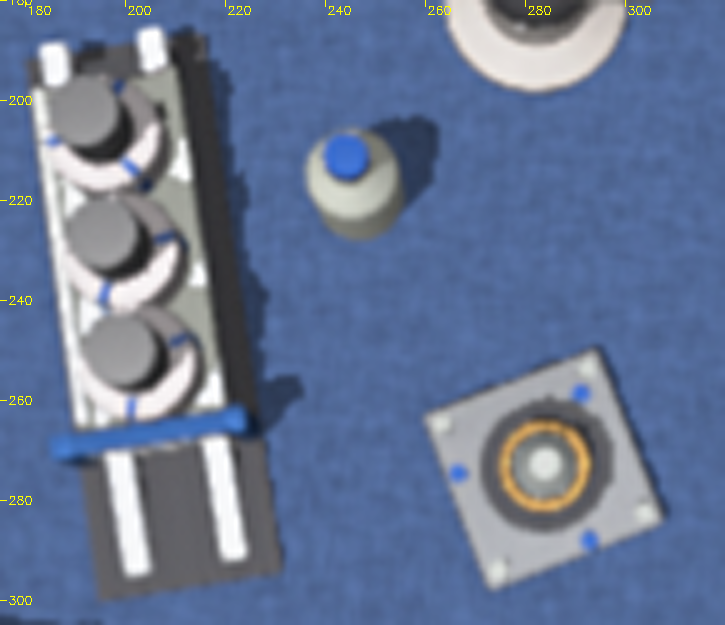

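View pics/sidec.png

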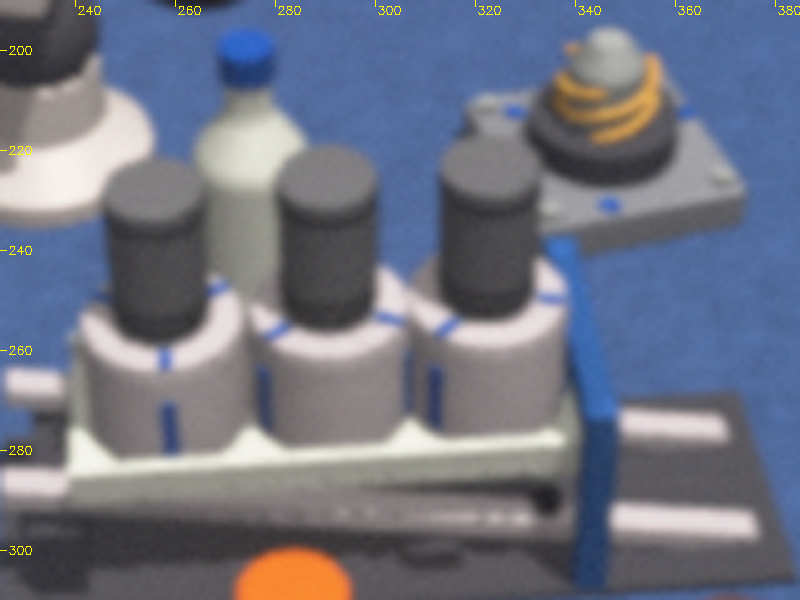

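End sleeve: top disc at top-view (199.0,249.6), side-view (323.2,224.6). Gauge nose: (284,272.4) and (346.6,199). Blue dots in top view: (291.2,258.6), (266.8,274.6), (292.8,288). End-sleeve stripes: (210.8,248) and (201.2,261).

```bash
python3 - <<'E'
from h import *
np.set_printoptions(precision=1,suppress=True)
t=calibration("top");s=calibration("side")
def P(n,a,b): r=tri((t,*a),(s,*b));print(n,*r);return r[0]
for n,a,b in [("end",(199,249.6),(323.2,224.6)),("2nd",(195.8,227.4),(290.4,226)),("3rd",(192,202.6),(256,228.6)),
 ("nose",(284,272.4),(346.6,199)),("dotA",(291.2,258.6),(328,212.4)),("dotB",(266.8,274.6),(346.8,231)),("dotC",(292.8,288),(362.6,212)),
 ("str1",(210.8,248),(335.2,249.6)),("str2",(201.2,261),(314.4,255.4)),("bottlecap",(244.4,211.4),(274,202)),
 ]: P(n,a,b)
e=onz(t,199,249.6,169)[:2]; print("end@169",e)
for d in [(210.8,248),(201.2,261)]:
  for z in (109,):
    q=onz(t,*d,z)[:2];v=q-e;print("stripe",q,np.linalg.norm(v),np.degrees(np.arctan2(v[1],v[0])))
D=[onz(t,*d,22)[:2] for d in [(291.2,258.6),(266.8,274.6),(292.8,288)]]
g=np.mean(D,0);print("gauge from dots",g)
for d in D: v=d-g;print(d,np.linalg.norm(v),np.degrees(np.arctan2(v[1],v[0])))
C=[onz(t,*d,22)[:2] for d in [(295,249.4),(260.4,262.8),(274,298),(307.8,284)]]
print("corners",np.mean(C,0)); 
for i in range(4): v=C[(i+1)%4]-C[i];print(np.linalg.norm(v),np.degrees(np.arctan2(v[1],v[0])))
print("nose@80",onz(t,284,272.4,80))
im=cv2.imread("pics/top0.png")
hsv=cv2.cvtColor(im,cv2.COLOR_BGR2HSV)
for n,m,b in [("red",((hsv[...,0]<6)|(hsv[...,0]>174))&(hsv[...,1]>180),(350,190,430,255)),("green",(abs(hsv[...,0].astype(int)-65)<12)&(hsv[...,1]>130),(350,255,430,320))]:
    M=np.zeros(m.shape,bool);M[b[1]:b[3],b[0]:b[2]]=m[b[1]:b[3],b[0]:b[2]]
    y,x=np.where(M);r=cv2.minAreaRect(np.c_[x,y].astype(np.float32));print(n,r,onz(t,*r[0],35))
    bx=cv2.boxPoints(r);print([onz(t,*p,35)[:2] for p in bx])
E
```

```text
end [519.8 220.1 160.7] [0.1, 0.1]
2nd [574.8 229.8 161.4] [1.5, 1.5]
3rd [634.4 241.7 161.4] [0.6, 0.6]
nose [473.2  14.3  73.4] [0.1, 0.1]
dotA [512.9  -5.6  19.1] [0.1, 0.1]
dotB [469.5  58.7  18.6] [0.2, 0.2]
dotC [434.1 -10.6  21.5] [0.7, 0.7]
str1 [513.3 202.2  91.5] [17.5, 17.5]
str2 [515.6 223.9  89.4] [18.0, 18.0]
bottlecap [620.2 115.8 129.1] [0.4, 0.4]
end@169 [519.1 218.8]
stripe [529.1 198.5] 22.66028448720695 -63.8835631369368
stripe [496.2 221.3] 23.025052866378658 173.8444592990232
gauge from dots [472.2  14.2]
[512.5  -5.5] 44.93582595953866 -25.98981428014875
[469.1  58.7] 44.609322766486855 93.91248854375648
[434.8 -10.6] 44.839564077543045 -146.399796725856
corners [472.8  12.3]
98.90602525806695 112.08197474354732
99.58715045571674 -157.79386144002007
96.64384336869568 -66.8798224869981
97.85755256290716 20.874442678340646
nose@80 [472.8  14.4  80. ]
red ((389.9981689453125, 223.56752014160156), (47.198978424072266, 48.03651428222656), 1.5481575727462769) [ 609.2 -270.    35. ]
[array([ 545.3, -203.4]), array([ 675.6, -208.6]), array([ 674.6, -338.5]), array([ 543.4, -331.2])]
green ((388.60015869140625, 287.5970153808594), (49.54545211791992, 48.7287712097168), 3.4682295322418213) [ 438.2 -263.3   35. ]
[array([ 378.2, -193.1]), array([ 505.7, -201.9]), array([ 499.1, -335.2]), array([ 370.9, -324.7])]
```

Measured positions and checks:
- **End sleeve:** about (519,219), lugs at −65° mod 120. The three neck tops measure 161–163 mm, against 169 mm from the text.
- **Gauge:** (472.6,14.2). The dots lie 44.8 mm from the axis, against 45 mm given, at −26° mod 120.
- **Track yaw:** about 10.7°.

I choose the grey sleeve nearest the blue stop, and will recheck its height with the wrist camera.

Request:
{"api": "apply_moves", "payload": {
  "targets": [
    [0.85, -0.12, -0.56, 0, 0, 0],
    [0.85, -0.12, -0.56, 0, 0, 0],
    [0.85, -0.12, -0.56, 0, 0, 0],
    [0.85, -0.12, -0.56, 0, 0, 0],
    [0.85, -0.12, -0.56, 0, 0, 0],
    [0.85, -0.12, -0.56, 0, 0, 0],
    [0.85, -0.12, -0.56, 0, 0, 0],
    [0.85, -0.12, -0.56, 0, 0, 0],
    [0.85, -0.12, -0.56, 0, 0, 0],
    [0.85, -0.12, -0.56, 0, 0, 0],
    [0.85, -0.12, -0.56, 0, 0, 0]
  ],
  "jaw": 1
}}

```text
clock: 1.48
eef_pos: [488.8, 252.2, 251.4]
tool_rot: [-1.571, 0.0, -0.345]
force: [0.6, 0.1, -0.0]
width: 85.3
```

Request:
{"api": "apply_moves", "payload": {
  "targets": [
    [0, 0, 0, 0, -1, 0],
    [0, 0, 0, 0, -1, 0],
    [0, 0, 0, 0, -1, 0],
    [0, 0, 0, 0, -0.8, 0],
    [0, 0, 0, 0, 0, 0]
  ]
}}

```text
clock: 2.1
eef_pos: [488.2, 253.2, 251.3]
tool_rot: [-1.571, 0.001, 0.184]
force: [0.5, 0.5, -0.3]
width: 85.3
```

```bash
cat >> h.py <<'E'
from scipy.spatial.transform import Rotation as Ro
def need(p,yaw=None):
    """shift in tool axes (40 mm units) and turn about tool y (8 deg units) to reach world TCP p, yaw deg, from now"""
    s=read_state();R=Ro.from_euler("xyz",s["tool_rot"])
    d=R.inv().apply(np.asarray(p)-s["eef_pos"])/40
    y=np.degrees(s["tool_rot"][2]);print("t",round(s["clock"],2),"tcp",s["eef_pos"].round(1),"rot",np.degrees(s["tool_rot"]).round(2),"F",s["force"].round(1),"w",round(s["width"],1),"q",s["qpos"].round(2))
    print("shift",d.round(3),"turn y",None if yaw is None else round(-(yaw-y)/8,3))
E
python3 - <<'E'
from h import *
need((519.5,219.5,220),10.7)
c=calibration("wrist");im=get_image("wrist");cv2.imwrite("pics/w1.png",im[:,:,::-1]);np.save("w1.npy",c["world_from_camera"]);print(c)
print([proj(c,p).round(0) for p in [(519.5,219.5,169),(519.5,219.5,109),(472.6,14.2,80)]])
E
```

```text
t 2.1 tcp [488.2 253.2 251.3] rot [-9.000e+01  5.000e-02  1.056e+01] F [ 0.5  0.5 -0.3] w 85.3 q [-0.49  0.43 -0.06  1.73  0.03  0.99  1.2 ]
shift [ 0.617  0.781 -0.971] turn y -0.017
{'fx': 306.70048636673954, 'fy': 306.70048636673954, 'cx': 275.00678500061036, 'cy': 208.32214215230616, 'k1': -0.07006914095250487, 'world_from_camera': array([[-1.83266449e-01,  9.37368922e-01,  2.96231182e-01,
         4.13444775e+02],
       [ 9.83063243e-01,  1.74827955e-01,  5.49713160e-02,
         2.39201432e+02],
       [-2.61088456e-04,  3.01288384e-01, -9.53533031e-01,
         4.24977823e+02],
       [ 0.00000000e+00,  0.00000000e+00,  0.00000000e+00,
         1.00000000e+00]])}
[array([232., 229.]), array([239., 209.]), array([ 70., 131.])]
```

View pics/w1.png

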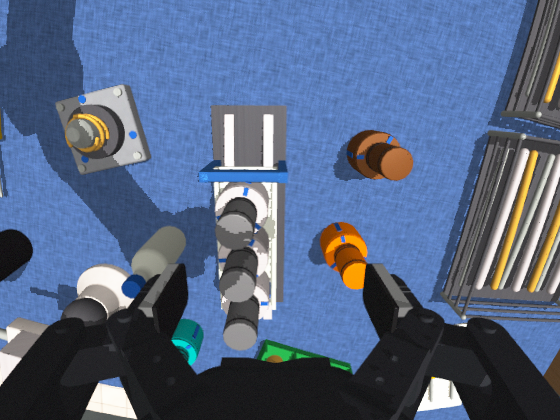

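The wrist view shows the three grey sleeves in a column. The end one, next to the blue bar, has its neck top near (236,229), predicted (232,229). Orange and brown are to the right. I'll enlarge it to refine the grasp and the gauge.

```bash
python3 - <<'E'
from h import *
im=cv2.imread("pics/w1.png")[:,:,::-1]
I=np.hstack([im[160:260,195:295],im[75:175,50:150]]);I=cv2.resize(I[:,:,::-1],None,fx=4,fy=4,interpolation=cv2.INTER_CUBIC)
for k in range(0,100,10):
    for off,x0 in((0,195),(400,50)):
        cv2.putText(I,str(x0+k),(off+4*k,10),0,.35,(0,255,255),1);cv2.line(I,(off+4*k,12),(off+4*k,16),(0,255,255),1)
    cv2.putText(I,str(160+k),(0,4*k+4),0,.35,(0,255,255),1);cv2.putText(I,str(75+k),(402,4*k+4),0,.35,(0,255,255),1)
cv2.imwrite("pics/w1c.png",I)
E
```

```text
(no output)
```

View pics/w1c.png

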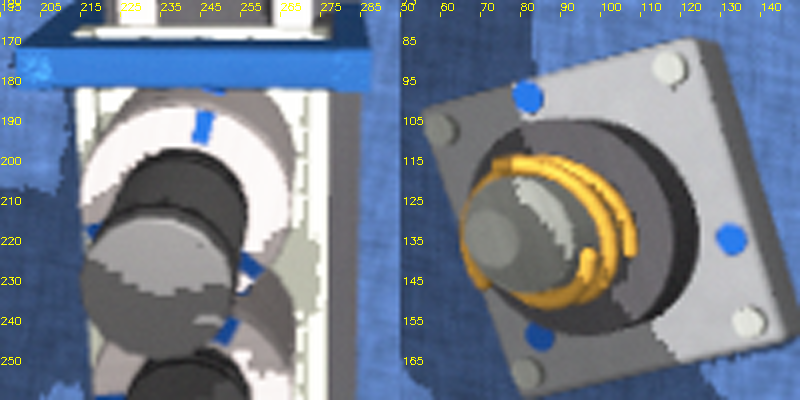

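End sleeve top disc centre (234.5,230.8) and stripes (245.8,191.8), (256.8,226.2). Gauge dots (82,99.2), (132.8,135), (85,159) and nose (74.2,134.5). I'll triangulate with the top and side views.

```bash
python3 - <<'E'
from h import *
np.set_printoptions(precision=1,suppress=True)
t=calibration("top");s=calibration("side");w=calibration("wrist");w["world_from_camera"]=np.load("w1.npy")
for n,a,b,c in [("end",(199,249.6),(323.2,223.0),(234.5,230.8)),("nose",(284,272.4),(346.6,198),(74.2,134.5)),
 ("dotA",(291.2,258.6),(328,212.4),(82,99.2)),("dotA",(291.2,258.6),(328,212.4),(85,159)),("dotB",(266.8,274.6),(346.8,231),(132.8,135)),("dotC",(292.8,288),(362.6,212),(82,99.2))]:
    print(n,"all",*tri((t,*a),(s,*b),(w,*c)),"t+w",*tri((t,*a),(w,*c)),"s+w",*tri((s,*b),(w,*c)))
print("w end@169",onz(w,234.5,230.8,169))
e=onz(w,234.5,230.8,169)[:2]
for d in [(245.8,191.8),(256.8,226.2)]:
    v=onz(w,*d,109)[:2]-e;print(np.linalg.norm(v),np.degrees(np.arctan2(v[1],v[0])))
D=[onz(w,*d,22)[:2] for d in [(82,99.2),(132.8,135),(85,159)]];g=np.mean(D,0);print(g,onz(w,74.2,134.5,80))
for d in D: v=d-g;print(np.linalg.norm(v),np.degrees(np.arctan2(v[1],v[0])))
E
```

```text
end all [520.4 220.8 165.2] [1.6, 0.7, 1.9] t+w [520.3 220.6 166.9] [1.7, 1.7] s+w [520.6 222.2 166.5] [0.9, 0.9]
nose all [474.4  15.2  76.3] [1.7, 1.0, 2.6] t+w [475.1  14.7  74. ] [2.0, 2.0] s+w [474.8  19.9  80.7] [1.2, 1.2]
dotA all [488.5  -8.3  18. ] [24.4, 24.5, 48.8] t+w [475.3  -4.4  32.2] [36.4, 36.4] s+w [477.4 -31.3  -6.4] [36.1, 36.1]
dotA all [514.4  -4.6  20.2] [2.0, 1.4, 3.2] t+w [515.2  -4.8  19.6] [2.6, 2.6] s+w [514.6  -0.3  24.3] [1.9, 1.9]
dotB all [471.1  59.6  19.4] [2.1, 1.3, 3.3] t+w [471.9  59.4  18.3] [2.7, 2.7] s+w [471.9  62.6  22.6] [2.1, 2.1]
dotC all [435.9  -9.7  21.7] [1.5, 2.6, 3.8] t+w [437.3 -10.6  18.6] [2.5, 2.5] s+w [436.6  -4.   27.4] [2.7, 2.7]
w end@169 [520.4 222.1 169. ]
21.290669818709958 176.1839556222361
24.610139137407447 52.007078947029974
[476.9  16.9] [476.   18.9  80. ]
44.972151649285905 -146.01620927811223
44.77319114909845 93.66457632351661
44.65632383253366 -25.9543874890394
```

All views agree: end sleeve at (520,221), top about 167–169. Reach and grasp next.

Request:
{"api": "apply_moves", "payload": {
  "targets": [
    [0.32, 0, -0.47, 0, 0, 0],
    [0.32, 0, -0.47, 0, 0, 0],
    [0, 0.6, 0, 0, 0, 0],
    [0, 0.6, 0, 0, 0, 0],
    [0, 0.6, 0, 0, 0, 0],
    [0, 0.6, 0, 0, 0, 0],
    [0, 0.4, 0, 0, 0, 0],
    [0, 0.28, 0, 0, 0, 0],
    [0, 0, 0, 0, 0, 0]
  ]
}}

```text
clock: 3.28
eef_pos: [520.2, 221.1, 127.9]
tool_rot: [-1.571, 0.001, 0.185]
force: [-0.1, 0.3, 1.2]
width: 85.2
```

Request:
{"api": "apply_moves", "payload": {
  "targets": [
    [0, 0, 0, 0, 0, 0],
    [0, 0, 0, 0, 0, 0],
    [0, 0, 0, 0, 0, 0],
    [0, 0, 0, 0, 0, 0],
    [0, 0, 0, 0, 0, 0],
    [0, 0, 0, 0, 0, 0]
  ],
  "jaw": -1
}}

```text
clock: 4.03
eef_pos: [520.9, 221.4, 129.4]
tool_rot: [-1.57, -0.001, 0.186]
force: [-1.5, -0.4, 4.9]
width: 32.3
```

Request:
{"api": "apply_moves", "payload": {
  "targets": [
    [0, 0, 0, 0, 0, 0],
    [0, 0, 0, 0, 0, 0]
  ]
}}

```text
clock: 4.28
eef_pos: [520.9, 221.3, 129.4]
tool_rot: [-1.571, -0.001, 0.186]
force: [-0.8, -0.7, 5.0]
width: 32.3
```

Request:
{"api": "apply_moves", "payload": {
  "targets": [
    [0, -0.4, 0, 0, 0, 0],
    [0, -0.8, 0, 0, 0, 0],
    [0, -0.9, 0, 0, 0, 0],
    [0, -0.9, 0, 0, 0, 0],
    [0, -0.4, 0, 0, 0, 0],
    [0, 0, 0, 0, 0, 0],
    [0, 0, 0, 0, 0, 0],
    [0, 0, 0, 0, 0, 0],
    [0, 0, 0, 0, 0, 0]
  ]
}}

```text
clock: 5.4
eef_pos: [520.1, 221.1, 263.6]
tool_rot: [-1.571, 0.002, 0.186]
force: [0.6, -0.0, -1.8]
width: 32.2
```

```bash
python3 - <<'E'
from h import *
need((473.5,15.2,266),10.7+39)
a=get_image("side");b=get_image("wrist")
I=np.hstack([cv2.resize(a[100:330,200:400],(400,460)),cv2.resize(b[:,100:460],(394,460))]);cv2.imwrite("pics/lift.png",I[:,:,::-1])
E
```

```text
t 5.4 tcp [520.1 221.1 263.6] rot [-9.002e+01  9.000e-02  1.065e+01] F [ 0.6 -0.  -1.8] w 32.2 q [-0.42  0.44 -0.05  1.67  0.02  1.03  1.28]
shift [-2.095 -0.055 -4.843] turn y -4.882
```

View pics/lift.png

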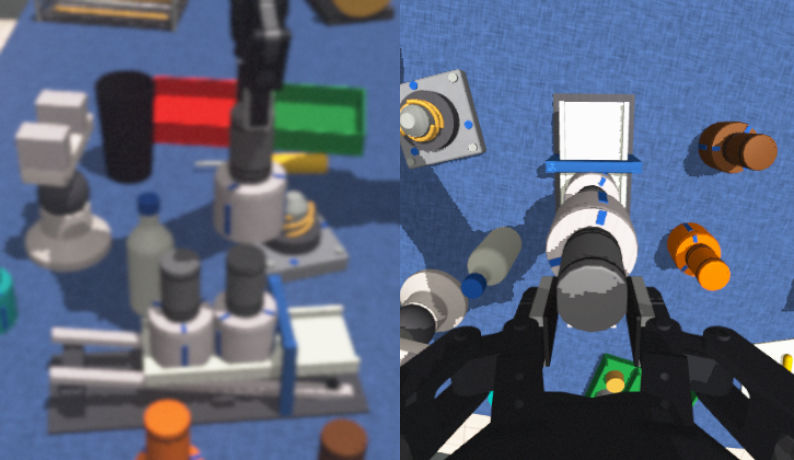

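Lifted cleanly. The deck has rolled, the next sleeve is at the stop and the third behind it. Going half-way to the gauge to look at it relative to the held sleeve.

Request:
{"api": "apply_moves", "payload": {
  "targets": [
    [-0.3, 0, -0.7, 0, 0, 0],
    [-0.3, 0, -0.7, 0, 0, 0],
    [-0.3, 0, -0.7, 0, 0, 0],
    [-0.3, 0, -0.7, 0, 0, 0],
    [0, 0, 0, 0, 0, 0],
    [0, 0, 0, 0, 0, 0]
  ]
}}

```text
clock: 6.25
eef_pos: [494.2, 103.1, 264.5]
tool_rot: [-1.57, -0.001, 0.186]
force: [-0.1, -0.7, -0.6]
width: 32.2
```

```bash
python3 - <<'E'
from h import *
need((473.5,15.2,266),10.7+39)
w=calibration("wrist");b=get_image("wrist");cv2.imwrite("pics/w2.png",b[:,:,::-1]);np.save("w2.npy",w["world_from_camera"])
tp=get_image("top");cv2.imwrite("pics/top2.png",tp[:,:,::-1])
g=proj(w,(473.5,15.2,40)).round();print(g)
s=read_state()["eef_pos"];n=proj(calibration("top"),s+[0,0,41]).round();print(n,proj(w,s+[0,0,41]).round(1))
x,y=int(g[0])-60,int(g[1])-60;x=max(x,0);y=max(y,0)
u,v=int(n[0])-25,int(n[1])-25
hs=proj(w,s+[0,0,41]).round().astype(int)
q=b[hs[1]-70:hs[1]+50,hs[0]-60:hs[0]+60]
I=np.hstack([cv2.resize(b[y:y+120,x:x+120],(400,400),interpolation=2),cv2.resize(q,(400,400),interpolation=2)])
I2=np.hstack([cv2.resize(tp[v:v+50,u:u+50],(200,200),interpolation=2),np.zeros((200,600,3),np.uint8)])
I=np.vstack([I,I2]);print("left",x,y,"k",400/120,"right",hs-[60,70],"top",u,v,"k4")
cv2.imwrite("pics/rel.png",I[:,:,::-1])
E
```

```text
t 6.25 tcp [494.2 103.1 264.5] rot [-8.996e+01 -3.000e-02  1.067e+01] F [-0.1 -0.7 -0.6] w 32.2 q [-0.24  0.34 -0.03  1.83  0.01  0.97  1.48]
shift [-0.916 -0.04  -2.063] turn y -4.879
[211. 144.]
[244. 256.] [276.3 274.8]
left 151 84 k 3.3333333333333335 right [216 205] top 219 231 k4
```

View pics/rel.png

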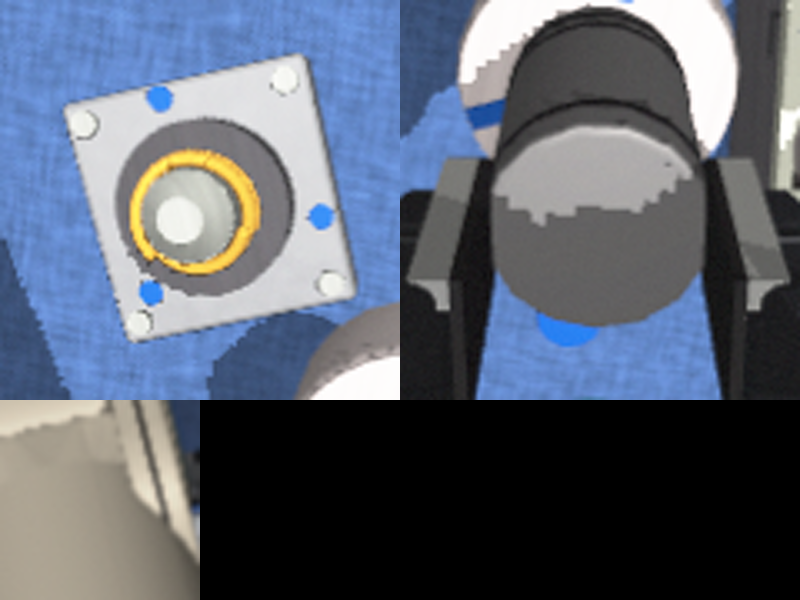

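Gauge dots are at wrist pixels (199,113.4), (247,149.1), (196.3,171.6), nose (205,149.7). The held sleeve's top disc is centred near (275.5,272), 64.5 px wide.

```bash
python3 - <<'E'
from h import *
np.set_printoptions(precision=1,suppress=True)
w=calibration("wrist");w1=dict(w);w1["world_from_camera"]=np.load("w1.npy")
tcp=read_state()["eef_pos"]
for h in (39.6,):
  p=onz(w,275.5,272,tcp[2]+h);print("disc rel tcp",p-tcp, "cam dist",np.linalg.norm(p-np.array(w["world_from_camera"])[:3,3]), 36*306.7/64.5)
D=[onz(w,*d,22)[:2] for d in [(199,113.4),(247,149.1),(196.3,171.6)]];g=np.mean(D,0);print("gauge",g,onz(w,205,149.7,80))
for d in D: v=d-g;print(np.linalg.norm(v),np.degrees(np.arctan2(v[1],v[0])))
for a,b in [((199,113.4),(82,99.2)),((247,149.1),(132.8,135)),((196.3,171.6),(85,159)),((205,149.7),(74.2,134.5))]: print(*tri((w,*a),(w1,*b)))
E
```

```text
disc rel tcp [-0.8 -0.1 39.6] cam dist 153.77016201124624 171.18139534883719
gauge [476.7  16.9] [475.8  17.3  80. ]
44.951516138479256 -146.19466255973506
44.54986076802894 93.70088932761729
44.68137592351252 -25.8006008865927
[439.5  -8.   22.4] [0.1, 0.1]
[474.   61.3  21.5] [0.1, 0.1]
[516.9  -2.5  22.3] [0.0, 0.0]
[476.5  16.6  76.3] [0.1, 0.1]
```

Request:
{"api": "apply_moves", "payload": {
  "targets": [
    [0, 0, 0, 0, -1, 0],
    [0, 0, 0, 0, -1, 0],
    [0, 0, 0, 0, -1, 0],
    [0, 0, 0, 0, -1, 0],
    [0, 0, 0, 0, -0.9, 0],
    [0, 0, 0, 0, 0, 0],
    [0, 0, 0, 0, 0, 0]
  ]
}}

```text
clock: 7.22
eef_pos: [494.0, 102.7, 264.3]
tool_rot: [-1.571, -0.0, 0.869]
force: [-0.1, -0.4, -1.3]
width: 32.1
```

```bash
python3 - <<'E'
from h import *
np.set_printoptions(precision=1,suppress=True)
need((475,16.8,266),49.9)
w=calibration("wrist");b=get_image("wrist");cv2.imwrite("pics/w3.png",b[:,:,::-1]);np.save("w3.npy",w["world_from_camera"])
# blue dots by colour, near the expected places
hsv=cv2.cvtColor(b,cv2.COLOR_RGB2HSV)
m=((hsv[...,1]>170)&(hsv[...,2]>180)&(abs(hsv[...,0].astype(int)-108)<12)).astype(np.uint8)
n,l,st,ce=cv2.connectedComponentsWithStats(m)
print([(ce[i].round(1),st[i,4]) for i in range(1,n) if st[i,4]>25])
g=(475,16.8)
for a in (-26,94,-146): print(proj(w,(g[0]+45*np.cos(np.radians(a)),g[1]+45*np.sin(np.radians(a)),22)))
# side-view x check
s=calibration("side")
for uv,y in (((323.2,223),221.3),((346.6,198),16.8),((346.6,198.5),14)):
    o,d=ray(s,*uv);print("side at y",o+d*(y-o[1])/d[1])
E
```

```text
t 7.22 tcp [494.  102.7 264.3] rot [-90.   -0.   49.8] F [-0.1 -0.4 -1.3] w 32.1 q [-0.1  0.3 -0.2  1.8  0.1  1.   2.1]
shift [-1.9 -0.  -1. ] turn y -0.017
[(array([251.4,  75.5]), np.int32(38)), (array([210., 120.]), np.int32(37)), (array([267.2, 136. ]), np.int32(35)), (array([283.6, 198.3]), np.int32(73)), (array([342.1, 248.6]), np.int32(485)), (array([195.3, 273.4]), np.int32(273))]
[211.3 119.7]
[268.4 135.9]
[252.9  75.5]
side at y [519.8 221.3 165.2]
side at y [473.6  16.8  77.9]
side at y [473.4  14.   74.6]
```

```bash
python3 - <<'E'
from h import *
from scipy.optimize import least_squares
np.set_printoptions(precision=2,suppress=True)
w=calibration("wrist")
D=np.array([onz(w,*d,22)[:2] for d in [(251.4,75.5),(267.2,136),(210,120)]]);print("gauge yaw50",D.mean(0))
v=D-D.mean(0);print(np.hypot(*v.T),np.degrees(np.arctan2(v[:,1],v[:,0])))
# wrist camera in-frame error e (tool x,z): true = meas_i - R_i e
g1,g2=np.array([476.7,16.9]),D.mean(0)
def R(a): a=np.radians(a);return np.array([[np.cos(a),-np.sin(a)],[np.sin(a),np.cos(a)]])
A=np.vstack([np.hstack([np.eye(2),R(10.66)]),np.hstack([np.eye(2),R(49.8)])])
x=np.linalg.solve(A,np.r_[g1,g2]);print("true",x[:2],"err in tool",x[2:])
# stripes on held sleeve (shoulder, z = tcp-69.4+49)
t=read_state()["eef_pos"]
for uv in [(342.1,248.6),(195.3,273.4),(283.6,198.3)]:
    p=onz(w,*uv,t[2]-20.4);q=p-t;print(uv,q,np.hypot(*q[:2]),np.degrees(np.arctan2(q[1],q[0])))
E
```

```text
gauge yaw50 [476.47  15.66]
[45.08 45.09 44.98] [-145.68   94.16  -25.78]
true [478.32  15.96] err in tool [-1.42  1.23]
(342.1, 248.6) [-25.75  40.62 -20.4 ] 48.09657434532341 122.36830927525175
(195.3, 273.4) [ 66.23 -11.5  -20.4 ] 67.21850988538772 -9.851154558626222
(283.6, 198.3) [-17.86 -13.59 -20.4 ] 22.44441150595424 -142.72737116912515
```

Position estimates for the gauge differ by about 3 mm in x between the wrist and the fixed cameras. I'll look closer with the wrist camera.

Request:
{"api": "apply_moves", "payload": {
  "targets": [
    [0, 0, -0.5, 0, 0, 0],
    [0, 0.5, -0.5, 0, 0, 0],
    [0, 0.6, -0.1, 0, 0, 0],
    [0, 0.6, 0, 0, 0, 0],
    [0, 0.5, 0, 0, 0, 0],
    [0, 0, 0, 0, 0, 0],
    [0, 0, 0, 0, 0, 0]
  ]
}}

```text
clock: 8.15
eef_pos: [528.8, 73.4, 177.0]
tool_rot: [-1.572, -0.001, 0.869]
force: [-0.0, 0.5, -1.3]
width: 32.1
```

```bash
python3 - <<'E'
from h import *
np.set_printoptions(precision=2,suppress=True)
need((475,16.5,176),49.8)
w=calibration("wrist");b=get_image("wrist");cv2.imwrite("pics/w4.png",b[:,:,::-1]);np.save("w4.npy",w["world_from_camera"])
hsv=cv2.cvtColor(b,cv2.COLOR_RGB2HSV)
m=((hsv[...,1]>150)&(hsv[...,2]>150)&(abs(hsv[...,0].astype(int)-108)<12)).astype(np.uint8)
n,l,st,ce=cv2.connectedComponentsWithStats(m)
print([(ce[i].round(1),st[i,4]) for i in range(1,n) if 25<st[i,4]<2000])
print([proj(w,(476+45*np.cos(np.radians(a)),16+45*np.sin(np.radians(a)),22)).round() for a in (-26,94,-146)])
crop(b,110,30,430,270,2.5,"w4c.png")
E
```

```text
t 8.15 tcp [528.8  73.4 177. ] rot [-90.06  -0.05  49.79] F [-0.   0.5 -1.3] w 32.1 q [-0.08  0.49 -0.16  1.86  0.11  0.79  2.14]
shift [-1.96  0.02  0.11] turn y -0.001
[(array([291.1,  65.5]), np.int32(77)), (array([236.7, 121.3]), np.int32(64)), (array([308., 142.]), np.int32(65)), (array([283.7, 198.1]), np.int32(80)), (array([400.2, 281.4]), np.int32(977))]
[array([237., 121.]), array([309., 142.]), array([292.,  65.])]
```

View pics/w4c.png

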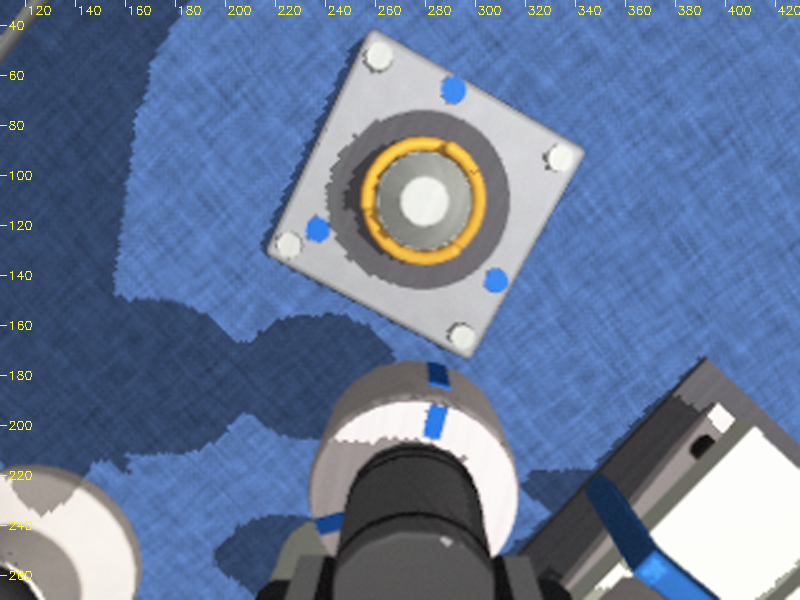

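Clear view: gauge dots (291.1,65.5), (236.7,121.3), (308,142), nose (279.6,110.4). The sleeve's shoulder edge spans x 234–317 with its top near y 187, and the stripe is at (284.4,198.8).

```bash
python3 - <<'E'
from h import *
np.set_printoptions(precision=2,suppress=True)
w=calibration("wrist");t=read_state()["eef_pos"]
D=np.array([onz(w,*d,22)[:2] for d in [(291.1,65.5),(308,142),(236.7,121.3)]]);g=D.mean(0);print("gauge",g,"nose",onz(w,279.6,110.4,80)[:2])
v=D-g;print(np.hypot(*v.T),np.degrees(np.arctan2(v[:,1],v[:,0])))
w1=dict(w);w1["world_from_camera"]=np.load("w3.npy")
for a,b in [((291.1,65.5),(251.4,75.5)),((308,142),(267.2,136)),((236.7,121.3),(210,120))]:print(*tri((w,*a),(w1,*b)))
a=np.radians(np.arange(0,360,2))
for h in (-20.4,):
  for off in ((0,0),(-.5,-.6)):
    C=np.array([proj(w,t+[off[0]+30*np.cos(x),off[1]+30*np.sin(x),h]) for x in a]);print("shoulder circle x",C[:,0].min(),C[:,0].max(),"y",C[:,1].min())
  p=onz(w,284.4,198.8,t[2]+h)-t;print("stripe",p,np.hypot(*p[:2]),np.degrees(np.arctan2(p[1],p[0])))
  p=onz(w,283.2,187.5,t[2]+h)-t;print("edge stripe",p,np.hypot(*p[:2]),np.degrees(np.arctan2(p[1],p[0])))
E
```

```text
gauge [476.58  15.93] nose [476.54  16.35]
[44.87 44.83 44.83] [-146.11   93.86  -26.08]
[439.35  -9.24  23.11] [0.3, 0.3]
[473.44  60.94  19.46] [0.1, 0.1]
[516.78  -3.7   22.83] [0.0, 0.0]
shoulder circle x 232.01156495029585 320.38658274276406 y 186.2713441203914
shoulder circle x 231.95343310713437 320.4317293874949 y 185.09776582979936
stripe [-18.01 -13.   -20.4 ] 22.21121626868805 -144.18794745317254
edge stripe [-22.29 -19.37 -20.4 ] 29.530899939470036 -139.00366101665975
```

Gauge from dots and nose agree at (476.6,16.1). The held sleeve sits about 0.8 mm to the camera side of the TCP, with its lugs at about −145° (entry −146°). Moving over the gauge and starting down.

Request:
{"api": "apply_moves", "payload": {
  "targets": [
    [-0.5, 0, 0.02, 0, 0, 0],
    [-0.6, 0, 0.02, 0, 0, 0],
    [-0.6, 0, 0.03, 0, 0, 0],
    [-0.22, 0, 0, 0, 0, 0],
    [0, 0, 0, 0, 0, 0],
    [0, 0.3, 0, 0, 0, 0],
    [0, 0.3, 0, 0, 0, 0],
    [0, 0.25, 0, 0, 0, 0],
    [0, 0, 0, 0, 0, 0],
    [0, 0, 0, 0, 0, 0]
  ]
}}

```text
clock: 9.45
eef_pos: [476.1, 17.1, 142.3]
tool_rot: [-1.571, -0.0, 0.87]
force: [-0.3, -0.1, -1.6]
width: 32.4
```

```bash
python3 - <<'E'
from h import *
need((477.1,16.7,123),49.8);print(read_state()["torque"].round(2))
E
```

```text
t 9.45 tcp [476.1  17.1 142.3] rot [-90.    -0.    49.85] F [-0.3 -0.1 -1.6] w 32.4 q [ 0.02  0.47 -0.15  2.05  0.12  0.63  2.22]
shift [ 0.008  0.483 -0.026] turn y 0.006
[-0.03 -0.01 -0.01]
```

Request:
{"api": "apply_moves", "payload": {
  "targets": [
    [0, 0.1, -0.03, 0, 0, 0],
    [0, 0.1, 0, 0, 0, 0],
    [0, 0, 0, 0, 0, 0]
  ]
}}

```text
clock: 9.82
eef_pos: [476.6, 16.1, 134.1]
tool_rot: [-1.57, 0.001, 0.87]
force: [-0.1, 0.8, -1.2]
width: 32.4
```

Request:
{"api": "apply_moves", "payload": {
  "targets": [
    [0, 0.1, 0, 0, 0, 0],
    [0, 0.1, 0, 0, 0, 0],
    [0, 0, 0, 0, 0, 0]
  ]
}}

```text
clock: 10.2
eef_pos: [476.7, 16.2, 126.0]
tool_rot: [-1.57, 0.0, 0.87]
force: [-0.3, 0.5, -2.2]
width: 32.3
```

Request:
{"api": "apply_moves", "payload": {
  "targets": [
    [0, 0.05, 0, 0, 0, 0],
    [0, 0.04, 0, 0, 0, 0],
    [0, 0, 0, 0, 0, 0]
  ]
}}

```text
clock: 10.58
eef_pos: [477.8, 16.7, 123.6]
tool_rot: [-1.572, -0.002, 0.87]
force: [-1.0, 1.0, 6.5]
width: 32.1
```

Lugs are in and resting on the thread: rim about 54, expected 53, at 6 N. Screwing clockwise with 0.8 mm down per 8°.

Request:
{"api": "apply_moves", "payload": {
  "targets": [
    [0, 0.02, -0.002, 0, 1, 0],
    [0, 0.02, -0.002, 0, 1, 0],
    [0, 0.02, -0.002, 0, 1, 0],
    [0, 0, 0, 0, 0, 0]
  ]
}}

```text
clock: 11.08
eef_pos: [478.1, 16.1, 121.1]
tool_rot: [-1.572, -0.002, 0.452]
force: [-0.2, 0.4, 4.9]
width: 32.5
```

```bash
python3 - <<'E'
from h import *
need((477.1,16.7,123),49.8-130);print(read_state()["torque"].round(2))
E
```

```text
t 11.07 tcp [478.1  16.1 121.1] rot [-90.06  -0.11  25.87] F [-0.2  0.4  4.9] w 32.5 q [-0.08  0.51 -0.02  2.07  0.02  0.57  1.91]
shift [-0.015 -0.047  0.023] turn y 13.259
[-0.08  0.11 -0.22]
```

Request:
{"api": "apply_moves", "payload": {
  "targets": [
    [0, 0.02, -0.002, 0, 1, 0],
    [0, 0.02, -0.002, 0, 1, 0],
    [0, 0.02, -0.002, 0, 1, 0],
    [0, 0.02, -0.002, 0, 1, 0],
    [0, 0, 0, 0, 0, 0]
  ]
}}

```text
clock: 11.7
eef_pos: [478.0, 15.3, 117.9]
tool_rot: [-1.571, -0.002, -0.107]
force: [-1.1, -1.5, 6.9]
width: 32.4
```

Request:
{"api": "apply_moves", "payload": {
  "targets": [
    [0, 0.02, -0.002, 0, 1, 0],
    [0, 0, 0, 0, 0, 0]
  ]
}}

```text
clock: 11.95
eef_pos: [477.9, 15.1, 117.1]
tool_rot: [-1.571, -0.002, -0.247]
force: [-0.8, -2.2, 6.1]
width: 31.9
```

Request:
{"api": "apply_moves", "payload": {
  "targets": [
    [0, 0.02, -0.002, 0, 1, 0],
    [0, 0, 0, 0, 0, 0]
  ]
}}

```text
clock: 12.2
eef_pos: [477.6, 15.0, 116.3]
tool_rot: [-1.571, -0.001, -0.386]
force: [-1.5, -1.7, 7.5]
width: 31.8
```

```bash
python3 - <<'E'
from h import *
need((477.1,16.7,110.4),49.8-130);print(read_state()["torque"].round(2))
E
```

```text
t 12.2 tcp [477.6  15.  116.3] rot [-9.000e+01 -8.000e-02 -2.214e+01] F [-1.5 -1.7  7.5] w 31.8 q [-0.24  0.52  0.22  2.08 -0.21  0.56  1.31]
shift [-0.029  0.146  0.034] turn y 7.258
[-0.44  0.31 -0.2 ]
```

Request:
{"api": "apply_moves", "payload": {
  "targets": [
    [0, 0.02, -0.002, 0, 1, 0],
    [0, 0, 0, 0, 0, 0]
  ]
}}

```text
clock: 12.45
eef_pos: [477.5, 14.9, 115.5]
tool_rot: [-1.571, -0.001, -0.526]
force: [-1.7, -1.7, 8.4]
width: 32.2
```

Request:
{"api": "apply_moves", "payload": {
  "targets": [
    [0, 0.02, -0.002, 0, 1, 0],
    [0, 0, 0, 0, 0, 0]
  ]
}}

```text
clock: 12.7
eef_pos: [477.3, 14.9, 114.7]
tool_rot: [-1.571, -0.001, -0.666]
force: [-1.1, -1.9, 8.4]
width: 32.1
```

```bash
python3 - <<'E'
from h import *
need((477.1,16.7,110.4),49.8-130);print(read_state()["torque"].round(2))
E
```

```text
t 12.7 tcp [477.3  14.9 114.7] rot [-8.999e+01 -5.000e-02 -3.814e+01] F [-1.1 -1.9  8.4] w 32.1 q [-0.3   0.54  0.3   2.08 -0.28  0.57  1.11]
shift [-0.033  0.106  0.032] turn y 5.257
[-0.51  0.47 -0.22]
```

Request:
{"api": "apply_moves", "payload": {
  "targets": [
    [0, 0.02, -0.002, 0, 1, 0],
    [0, 0.02, -0.002, 0, 1, 0],
    [0, 0, 0, 0, 0, 0]
  ]
}}

```text
clock: 13.08
eef_pos: [477.1, 14.9, 113.1]
tool_rot: [-1.571, -0.0, -0.945]
force: [-1.9, -1.2, 8.8]
width: 32.5
```

Request:
{"api": "apply_moves", "payload": {
  "targets": [
    [0, 0.02, -0.002, 0, 1, 0],
    [0, 0, 0, 0, 0, 0]
  ]
}}

```text
clock: 13.32
eef_pos: [476.7, 14.9, 112.2]
tool_rot: [-1.571, 0.0, -1.085]
force: [-2.4, -1.4, 8.8]
width: 32.3
```

```bash
python3 - <<'E'
from h import *
need((477.1,16.7,110.4),49.8-130);print(read_state()["torque"].round(2))
E
```

```text
t 13.32 tcp [476.7  14.9 112.2] rot [-9.000e+01  1.000e-02 -6.215e+01] F [-2.4 -1.4  8.8] w 32.3 q [-0.38  0.56  0.42  2.08 -0.4   0.58  0.81]
shift [-0.035  0.044  0.03 ] turn y 2.256
[-0.28  0.72 -0.33]
```

Request:
{"api": "apply_moves", "payload": {
  "targets": [
    [0, 0.02, -0.002, 0, 1, 0],
    [0, 0, 0, 0, 0, 0]
  ]
}}

```text
clock: 13.58
eef_pos: [476.8, 15.0, 111.5]
tool_rot: [-1.571, 0.0, -1.224]
force: [-2.0, -0.4, 10.8]
width: 32.5
```

Request:
{"api": "apply_moves", "payload": {
  "targets": [
    [0, 0.02, -0.002, 0, 1, 0],
    [0, 0, 0, 0, 0, 0]
  ]
}}

```text
clock: 13.82
eef_pos: [476.7, 15.6, 110.9]
tool_rot: [-1.571, 0.001, -1.363]
force: [-2.9, 0.8, 12.2]
width: 32.1
```

```bash
python3 - <<'E'
from h import *
need((477.1,16.7,110.4),49.8-130);print(read_state()["torque"].round(2))
E
```

```text
t 13.82 tcp [476.7  15.6 110.9] rot [-8.999e+01  7.000e-02 -7.812e+01] F [-2.9  0.8 12.2] w 32.1 q [-0.43  0.57  0.5   2.09 -0.48  0.59  0.62]
shift [-0.025  0.011  0.017] turn y 0.261
[ 0.07  0.74 -0.22]
```

Request:
{"api": "apply_moves", "payload": {
  "targets": [
    [0, 0.02, -0.001, 0, 0.8, 0],
    [0, 0, 0, 0, 0, 0]
  ]
}}

```text
clock: 14.08
eef_pos: [477.4, 16.2, 110.6]
tool_rot: [-1.569, 0.002, -1.473]
force: [-3.0, 1.8, 17.5]
width: 31.8
```

Request:
{"api": "apply_moves", "payload": {
  "targets": [
    [0, 0.02, 0, 0, 0.8, 0],
    [0, 0, 0, 0, 0, 0]
  ]
}}

```text
clock: 14.32
eef_pos: [477.6, 16.1, 110.5]
tool_rot: [-1.569, 0.003, -1.584]
force: [-5.3, 2.4, 24.5]
width: 32.2
```

```bash
python3 - <<'E'
from h import *
need((477.1,16.7,110.4),49.8-130);print(read_state()["torque"].round(2))
E
```

```text
t 14.32 tcp [477.6  16.1 110.5] rot [-89.89   0.15 -90.77] F [-5.3  2.4 24.5] w 32.2 q [-0.47  0.59  0.56  2.09 -0.55  0.61  0.46]
shift [-0.014  0.003 -0.012] turn y -1.321
[0.45 1.09 0.21]
```

```bash
python3 - <<'E'
from h import *
a=get_image("side");crop(a,270,130,400,250,5,"home.png")
E
```

```text
(no output)
```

View pics/home.png

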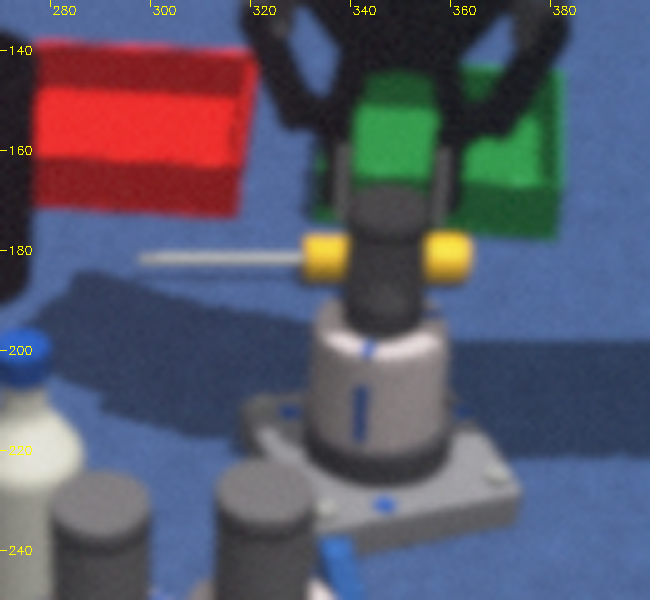

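The rim sits on the flange with no gap: 13.1 mm total travel, then the axial force rose as z stopped. So it is a good sleeve and goes to the green tray. Unscrewing.

Request:
{"api": "apply_moves", "payload": {
  "targets": [
    [0, -0.04, 0, 0, -0.8, 0],
    [0, -0.02, 0.001, 0, -0.8, 0],
    [0, -0.02, 0.002, 0, -1, 0],
    [0, -0.02, 0.002, 0, -1, 0],
    [0, -0.02, 0.002, 0, -1, 0],
    [0, -0.02, 0.002, 0, -1, 0],
    [0, 0, 0, 0, 0, 0]
  ]
}}

```text
clock: 15.25
eef_pos: [476.8, 15.0, 114.2]
tool_rot: [-1.571, 0.0, -0.805]
force: [-0.9, -1.0, 5.0]
width: 32.1
```

Request:
{"api": "apply_moves", "payload": {
  "targets": [
    [0, -0.02, 0.002, 0, -1, 0],
    [0, -0.02, 0.002, 0, -1, 0],
    [0, -0.02, 0.002, 0, -1, 0],
    [0, -0.02, 0.002, 0, -1, 0],
    [0, -0.02, 0.002, 0, -1, 0],
    [0, -0.02, 0.002, 0, -1, 0],
    [0, 0, 0, 0, 0, 0]
  ]
}}

```text
clock: 16.12
eef_pos: [477.8, 15.5, 119.0]
tool_rot: [-1.571, -0.001, 0.03]
force: [-0.8, -0.5, 3.7]
width: 32.4
```

```bash
python3 - <<'E'
from h import *
need((477.1,16.7,124),49.8);print(read_state()["torque"].round(2))
E
```

```text
t 16.12 tcp [477.8  15.5 119. ] rot [-9.00e+01 -6.00e-02  1.71e+00] F [-0.8 -0.5  3.7] w 32.4 q [-0.16  0.51  0.1   2.07 -0.09  0.56  1.6 ]
shift [-0.016 -0.125  0.029] turn y -6.012
[-0.4  -0.01  0.05]
```

Request:
{"api": "apply_moves", "payload": {
  "targets": [
    [0, -0.02, 0.002, 0, -1, 0],
    [0, -0.02, 0.002, 0, -1, 0],
    [0, -0.02, 0.002, 0, -1, 0],
    [0, -0.02, 0.002, 0, -1, 0],
    [0, -0.02, 0.002, 0, -1, 0],
    [0, -0.02, 0.002, 0, -0.9, 0],
    [0, 0, 0, 0, 0, 0]
  ]
}}

```text
clock: 17.0
eef_pos: [477.5, 16.5, 123.7]
tool_rot: [-1.571, -0.001, 0.852]
force: [0.9, -0.1, 2.4]
width: 31.9
```

Request:
{"api": "apply_moves", "payload": {
  "targets": [
    [0, -0.05, 0, 0, 0, 0],
    [0, -0.05, 0, 0, 0, 0],
    [0, 0, 0, 0, 0, 0]
  ]
}}

```text
clock: 17.38
eef_pos: [476.4, 16.4, 127.4]
tool_rot: [-1.57, 0.001, 0.855]
force: [-0.0, 0.1, -1.9]
width: 32.3
```

Request:
{"api": "apply_moves", "payload": {
  "targets": [
    [0, -0.1, 0, 0, 0, 0],
    [0, -0.2, 0, 0, 0, 0],
    [0, -0.3, 0, 0, 0, 0],
    [0, -0.4, 0, 0, 0, 0],
    [0, -0.5, 0, 0, 0, 0],
    [0, 0, 0, 0, 0, 0]
  ]
}}

```text
clock: 18.12
eef_pos: [478.6, 16.3, 189.5]
tool_rot: [-1.574, -0.003, 0.856]
force: [-0.5, -0.3, -1.9]
width: 32.4
```

```bash
python3 - <<'E'
from h import *
need((440,-262,187),49);
E
```

```text
t 18.12 tcp [478.6  16.3 189.5] rot [-90.19  -0.18  49.02] F [-0.5 -0.3 -1.9] w 32.4 q [ 0.03  0.4  -0.16  1.99  0.09  0.75  2.23]
shift [-5.885  0.056 -3.833] turn y 0.003
```

Request:
{"api": "apply_moves", "payload": {
  "targets": [
    [0, 0, 0, 0, 1, 0],
    [0, 0, 0, 0, 1, 0],
    [0, 0, 0, 0, 1, 0],
    [0, 0, 0, 0, 1, 0],
    [0, 0, 0, 0, 1, 0],
    [0, 0, 0, 0, 1, 0],
    [0, 0, 0, 0, 0, 0]
  ]
}}

```text
clock: 19.0
eef_pos: [476.7, 16.2, 187.2]
tool_rot: [-1.571, 0.001, 0.02]
force: [-0.4, 0.3, -1.6]
width: 32.0
```

```bash
python3 - <<'E'
from h import *
need((441,-261,187),1);
E
```

```text
t 19.0 tcp [476.7  16.2 187.2] rot [-9.002e+01  4.000e-02  1.130e+00] F [-0.4  0.3 -1.6] w 32.0 q [-0.14  0.4   0.06  2.   -0.04  0.74  1.54]
shift [-1.03   0.008 -6.912] turn y 0.017
```

Request:
{"api": "apply_moves", "payload": {
  "targets": [
    [-0.12, 0, -0.4, 0, 0, 0],
    [-0.12, 0, -0.8, 0, 0, 0],
    [-0.12, 0, -0.8, 0, 0, 0],
    [-0.12, 0, -0.8, 0, 0, 0],
    [-0.12, 0, -0.8, 0, 0, 0],
    [-0.12, 0, -0.8, 0, 0, 0],
    [-0.12, 0, -0.8, 0, 0, 0],
    [-0.1, 0, -0.8, 0, 0, 0],
    [-0.09, 0, -0.6, 0, 0, 0],
    [0, 0, -0.31, 0, 0, 0],
    [0, 0, 0, 0, 0, 0],
    [0, 0, 0, 0, 0, 0]
  ]
}}

```text
clock: 20.5
eef_pos: [440.9, -259.7, 187.4]
tool_rot: [-1.57, 0.0, 0.02]
force: [0.9, 0.4, -1.5]
width: 32.4
```

```bash
python3 - <<'E'
from h import *
need((441,-261,74),1)
w=calibration("wrist");b=get_image("wrist")
for p in [(441,-261,4),(376,-261,35),(441,-196,35),(441,-326,35)]:print(p,proj(w,p).round())
cv2.imwrite("pics/tray.png",b[:,:,::-1])
E
```

```text
t 20.5 tcp [ 440.9 -259.7  187.4] rot [-8.994e+01  2.000e-02  1.140e+00] F [ 0.9  0.4 -1.5] w 32.4 q [ 0.41  0.45  0.09  1.91 -0.06  0.78  2.13]
shift [ 0.003  2.836 -0.036] turn y 0.017
(441, -261, 4) [274. 179.]
(376, -261, 35) [275. 123.]
(441, -196, 35) [333. 186.]
(441, -326, 35) [214. 184.]
```

View pics/tray.png

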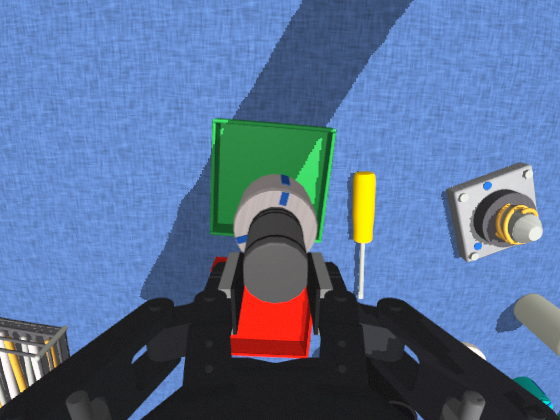

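The tray is well centred under the sleeve: edges at x 212–330, far edge at y≈123, as predicted. Descending gently.

Request:
{"api": "apply_moves", "payload": {
  "targets": [
    [0, 0.4, -0.02, 0, 0, 0],
    [0, 0.5, 0, 0, 0, 0],
    [0, 0.5, 0, 0, 0, 0],
    [0, 0.5, 0, 0, 0, 0],
    [0, 0.4, 0, 0, 0, 0],
    [0, 0.2, 0, 0, 0, 0],
    [0, 0.12, 0, 0, 0, 0],
    [0, 0, 0, 0, 0, 0],
    [0, 0, 0, 0, 0, 0]
  ]
}}

```text
clock: 21.68
eef_pos: [441.2, -261.9, 83.3]
tool_rot: [-1.571, -0.001, 0.018]
force: [0.5, 0.4, -1.2]
width: 32.3
```

Request:
{"api": "apply_moves", "payload": {
  "targets": [
    [0, 0.03, 0, 0, 0, 0],
    [0, 0.03, 0, 0, 0, 0],
    [0, 0.03, 0, 0, 0, 0],
    [0, 0, 0, 0, 0, 0]
  ]
}}

```text
clock: 22.18
eef_pos: [440.8, -261.7, 79.1]
tool_rot: [-1.571, 0.0, 0.018]
force: [-1.0, -0.8, -1.7]
width: 32.6
```

Request:
{"api": "apply_moves", "payload": {
  "targets": [
    [0, 0.02, 0, 0, 0, 0],
    [0, 0.02, 0, 0, 0, 0],
    [0, 0.02, 0, 0, 0, 0],
    [0, 0.02, 0, 0, 0, 0],
    [0, 0, 0, 0, 0, 0]
  ]
}}

```text
clock: 22.8
eef_pos: [440.8, -261.7, 75.9]
tool_rot: [-1.571, 0.0, 0.018]
force: [0.4, -0.3, -1.9]
width: 32.0
```

Request:
{"api": "apply_moves", "payload": {
  "targets": [
    [0, 0.02, 0, 0, 0, 0],
    [0, 0.02, 0, 0, 0, 0],
    [0, 0, 0, 0, 0, 0]
  ]
}}

```text
clock: 23.18
eef_pos: [440.9, -261.8, 74.9]
tool_rot: [-1.571, -0.0, 0.018]
force: [-0.9, 0.5, 4.0]
width: 32.4
```

Touchdown at about 5 N. Releasing.

Request:
{"api": "apply_moves", "payload": {
  "targets": [
    [0, 0, 0, 0, 0, 0],
    [0, 0, 0, 0, 0, 0],
    [0, 0, 0, 0, 0, 0],
    [0, 0, 0, 0, 0, 0],
    [0, 0, 0, 0, 0, 0],
    [0, 0, 0, 0, 0, 0]
  ],
  "jaw": 0.8
}}

```text
clock: 23.92
eef_pos: [440.9, -261.7, 74.4]
tool_rot: [-1.571, 0.0, 0.018]
force: [-0.3, 0.4, 0.0]
width: 76.5
```

Request:
{"api": "apply_moves", "payload": {
  "targets": [
    [0, -0.2, 0, 0, 0, 0],
    [0, -0.5, 0, 0, 0, 0],
    [0, -0.8, 0, 0, 0, 0],
    [0, -0.8, 0, 0, 0, 0],
    [0, -0.8, 0, 0, 0, 0],
    [0, -0.8, 0, 0, 0, 0],
    [0, -0.3, 0, 0, 0, 0],
    [0, 0, 0, 0, 0, 0],
    [0, 0, 0, 0, 0, 0]
  ]
}}

```text
clock: 25.05
eef_pos: [440.1, -261.2, 241.2]
tool_rot: [-1.57, 0.002, 0.018]
force: [0.1, -0.3, 0.6]
width: 76.9
```

```bash
python3 - <<'E'
from h import *
need((441,-261,200),1)
a=get_image("side");b=get_image("wrist");
I=np.hstack([cv2.resize(a[110:320,200:400],(400,420)),cv2.resize(b[:,90:490],(400,420))]);cv2.imwrite("pics/end.png",I[:,:,::-1])
E
```

```text
t 25.05 tcp [ 440.1 -261.2  241.2] rot [-89.93   0.12   1.04] F [ 0.1 -0.3  0.6] w 76.9 q [ 0.41  0.38  0.1   1.84 -0.05  0.92  2.12]
shift [0.025 1.03  0.003] turn y 0.006
```

View pics/end.png

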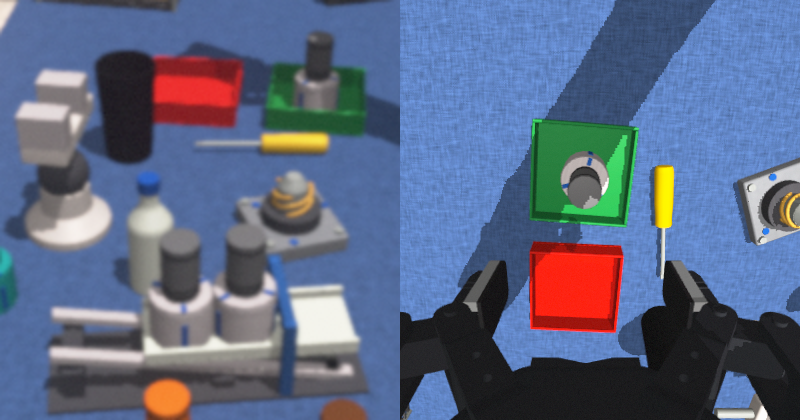

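The sleeve stands upright in the middle of the green tray, the other two stand on the deck at the stop and behind it, and the bystanders are where they were. Handing in.

```bash
python3 -c "
from cell import *
print(finish_job())"
```

```text
the job is handed in; nothing more can be done
None
```

The job is done and handed in at about 25 s of the 58 s allowed; `finish_job` gave no verdict.

**What I did:**
- I took the sleeve at the stop and lifted it straight up. The deck rolled down, and the next sleeve reached the stop.
- I screwed it about 130° clockwise on to the gauge. It went down 13.1 mm and then z stopped while the axial force rose to about 25 N. The side picture showed the rim on the flange with no gap, so I judged it a good sleeve.
- I unscrewed it and set it down in the green tray with a contact of about 5 N.

**Last checks:** the final pictures show the sleeve upright near the middle of the green tray. The other two stand on the deck at the stop and behind it. The tumbler, bottle and screwdriver look undisturbed, and the open gripper is clear, about 165 mm above where it let go.

**What disagreed or stayed unsure:**
- The fixed cameras and the wrist camera differed by 3–4 mm on the gauge's position. I used a closer wrist view, and the sleeve went on with only a few newtons of side force.
- The gripper read 32 mm on the 36 mm neck throughout, but the grip held.
- Near home I commanded about 10° past the expected angle, so the sleeve may have slipped slightly in the grip.

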